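# Hang the inspection lamp and hold the circuit board up to it

### The arm

A 7-joint arm with a two-finger parallel gripper is mounted at the origin on the work surface. World frame = base frame: x ahead of the robot, y to its left, z up, the work surface at z = 0. Lengths are in m, angles in rad, forces in N, time in s.
With the tool pointing down it reaches from about 0.4 to 0.85 m from the base axis. Payload 4.5 kg.
Tool frame: the origin (TCP) lies between the finger pads; the fingertips stand 22 mm ahead of it and the grasp point (between the pads) lies 3 mm ahead of it; z points along the fingers, x is the direction in which the jaws open and shut, and the axes are right-handed (so a half turn about z gives the same grasp; the last joint's range is limited). The gripper opens to 85 mm and grips with 20 to 120 N. Pads are 22 mm wide; open, the fingers measure 114 mm over their backs; the gripper's body (76 mm by 85 mm) begins 54 mm behind the grasp point. The pads swing forward as they close: fully open they stand 13 mm farther back than shut.
Start: joints at [1.23, 0.689, -0.195, 1.565, 0.157, 0.902, -0.215], TCP at [0.229, -0.582, 0.253] pointing down, gripper open.
Joint ranges: [-3.01, 3.01], [-0.46, 2.08], [-1.47, 1.51], [0.13, 2.56], [-1, 4.14], [0.04, 2.09], [-2.66, 2.66]. Speed limits (rad/s): [2.57, 2.57, 3.14, 3.14, 3.14, 3.14, 3.14].

### API

Orientations are given as a unit quaternion [x, y, z, w].
In Python, from workcell import * gives the robot as it stands. The module is installed in compiled form; this text tells all that it offers. Calls block until the motion is done:
- move_pose(position, orientation): joint-space move of the TCP to a pose.
- movel(position, rotation=None, vel=0.15, guard=None): straight line of the TCP; rotation=None keeps the orientation; vel is the mean speed in m/s. With guard (N) it stops when the force on the tool has changed by that much, and returns True; else False.
- set_joints(angles): joint-space move.
- move_gripper(opening): finger opening in m; the grip force is fixed at half the most; returns when the fingers have stopped.
- pause(seconds).
- solve_ik(position, orientation): joint angles nearest the present ones, or None.
- read_camera(name): name is "scene" or "side" or "wrist"; returns a dict with "color" (420x560x3 uint8, red, green, blue), "K" (3x3 intrinsics, pixels), "camera_from_world" (4x4, takes a point from world to camera coordinates). Camera axes: x right, y up, looking along -z (the intrinsics and any distortion apply to the point x, -y, -z); pixel columns grow to the right and rows downward; lengths in m; the calibration is good to about 2 mm. A picture is of the moment at which its call begins. There is no depth.
A pose or a line that the arm cannot do raises MotionError and nothing moves.
- close_job(): hands the job in, once; it reports no verdict.
Trained networks look in the newest picture that a camera, given by its name, has taken for a name from the list of things; names that differ only in an ending like _2 or _b are one class to them, and where a whole thing is asked for, a point or a joint stands for the part that bears it (a point fixed in the world has none). Each returns a list of dicts, best first, with "confidence" (0 to 1); they miss things now and then, are a little off and sometimes report something else, mostly with a low value. They report only what shows in the picture. A call takes as long as a camera call.
- recognise(camera, query): "box" ([left, top, width, height] in pixels, round what is visible of it).
- cut_out(camera, query): "mask" (420x560 bool, what is visible of it) and "box" ([left, top, width, height] in pixels, round what is visible of it).
Readings, each from a call of its own:
- current_time_s(): time.
- current_joint_pos(): joint angles.
- current_qd(): joint speeds.
- current_joint_torque(): joint torques, N m.
- current_position(): TCP position.
- current_eef_rot(): TCP orientation.
- current_ft_force(): force on the tool from outside, world axes, zero at the start.
- current_torque(): the same for the moment, N m.
- current_finger_gap(): finger opening in m.
Only numpy, scipy, OpenCV 4.12 (cv2) and the standard library are available. Lean on these libraries where they do the work, as an engineer would, in place of code of your own. Each camera call takes 0.05 s, during which the arm holds its last target.

### The job

Hook the yellow cordless lamp onto the rail at the rail's white stretch, slide it along the rail to the red mark and let go so that it hangs there. Then lift the circuit board off its jig, keeping it level, and finish while still holding it, level and still, in front of the lamp on the robot's side: centred on the red mark, about 15 cm from the rail and 12 cm above the bench. Leave all the other things where they are.

Things in the scene. Friction and masses are not known exactly. Their poses are not given: they have to be found in the camera images.
- lamp_tab (a point): Centre of the black grip tab on top of the lamp, 14 (lamp x) by 26 mm (lamp y): grip across y. It is 24 mm above the steel hook's top, 20 mm below the tab's top and 150 mm above the lamp's underside; the lamp starts standing upright on the bench. Lamp axes: its white light panel looks to -x, z is up.
- lamp_hook (a point): Hook seat: where the rail's axis lies once hung; 39.3 mm below lamp_tab. The hook is an upside-down J, 26 mm wide (y): stem on -x, lip on +x, 28 mm clear between, V-shaped roof. Way in: from +x, below the lip, whose edge is 10.7 mm under this point. So hold the seat 20 to 50 mm above the rail's axis, move towards lamp +x till over the rail, then lower.
- lamp: The yellow cordless lamp, 170 mm tall over all, 0.18 to 0.36 kg. Origin at the centre of its underside. Head 36 (x) by 80 (y) by 45 mm high, with the steel hook and black tab above it.
- rail: Fixed steel rail, 12 mm in diameter, 450 mm long, on two posts 220 mm either side of its middle. Origin on the bench below its middle; the rail runs along this body's y, its axis 190 mm above the bench; -x is the robot's side.
- white_band (a point): Middle of the white stretch of the rail (70 mm long, towards the rail's +y end), on the rail's axis. The lamp must first hang from the rail with its hook here.
- mark: The red band, 24 mm long, painted round the rail. Origin on the rail's axis at the band's middle; y along the rail, -x towards the robot, z up. The hook's seat is to end at this point, the lamp's panel facing the robot.
- heatsink (a point): Centre of the finned aluminium heatsink in the middle of the green circuit board: 36 (x) by 40 (y) by 32 mm high. Grip across y, where the sides are free; this point is 16 mm below its top and 19 mm above the board's underside (at the start 59 mm above the bench). Axes as those of the board.
- board: Green circuit board 130 (x) by 100 (y) by 3 mm, with parts up to 21 mm high near its two x ends and a heatsink in the middle; 0.15 to 0.31 kg, balanced about the heatsink. Origin at the centre of its underside. It lies loose on the jig.
- jig: Fixed blue jig 120 by 90 mm with four posts, whose tops, 40 mm above the bench, carry the board. Origin at the centre of its underside. Lamp and jig may stand on either side.
- display: Bystander: dark flat-panel display 130 by 90 by 6 mm lying on the grey felt pad; origin under its centre.
- pliers: Bystander: green and black pliers, 170 mm long, 16 mm high; origin at the pivot.
- screwdriver: Bystander: a screwdriver lying on the bench.
- spray_can: Bystander: spray can 60 mm in diameter, 170 mm tall; origin under its centre.
- jar: Bystander: glass jar 68 mm in diameter, 75 mm tall; origin under its centre.
- parts_tray: Bystander: grey tray 120 by 200 by 30 mm behind the rail; origin under its centre.
- tape_roll: Bystander: roll of amber tape 76 mm in diameter, 20 mm high; origin under its centre.

How it is judged:
By the outcome, as a careful person would: the job done as asked, in the order asked, and still so for the second after the job is handed in, while the arm keeps its last pose, push and grip.
It also fails if it takes over 64 s, if anything falls off the work surface, if the arm or the gripper's body presses on something with over 40 N, if the wrist force passes 120 N, or if a joint passes its speed limit or range.

## Working session

There is one attempt and no reset: what is moved stays moved. The work goes in short steps, each a Python script; the robot and the scene stay as the last script left them, time stands still between calls to the robot, and variables do not carry over. Pictures are saved under pics/ and viewed, and the job is handed in when it is done.

```bash
mkdir -p pics; ls; python3 - <<'E'
from workcell import *
import cv2,numpy as np
for n in ["scene","side","wrist"]:
    r=read_camera(n); cv2.imwrite(f"pics/{n}0.png",r["color"][:,:,::-1])
    print(n,r["K"].tolist(),np.round(r["camera_from_world"],4).tolist(), [k for k in r])
    for q in ["lamp","lamp_tab","rail","white_band","mark","heatsink","board","jig"]:
        d=recognise(n,q); print(q,[(np.round(x["box"]).tolist(),round(x["confidence"],2)) for x in d[:2]])
print(current_time_s(),current_eef_rot())
E
```

```text
pics
scene [[537.0306185154805, 0.0, 288.0257713199824], [0.0, 537.0306185154805, 227.6360886088635], [0.0, 0.0, 1.0]] [[0.5451, 0.8383, 0.0026, -0.3128], [-0.721, 0.4672, 0.5117, 0.3524], [0.4278, -0.2808, 0.8591, -1.8011], [0.0, 0.0, 0.0, 1.0]] ['color', 'K', 'camera_from_world']
lamp [([196.0, 216.0, 33.0, 39.0], 0.65)]
lamp_tab [([194.0, 217.0, 33.0, 42.0], 0.67)]
rail [([212.0, 202.0, 169.0, 129.0], 0.97)]
white_band [([213.0, 206.0, 164.0, 125.0], 0.79)]
mark [([270.0, 251.0, 7.0, 9.0], 0.59), ([286.0, 243.0, 29.0, 27.0], 0.41)]
heatsink [([306.0, 159.0, 44.0, 32.0], 0.97)]
board [([309.0, 158.0, 38.0, 35.0], 0.84)]
jig [([287.0, 244.0, 24.0, 27.0], 0.61), ([315.0, 190.0, 31.0, 14.0], 0.57)]
side [[379.2627050589413, 0.0, 275.8952818730495], [0.0, 379.2627050589413, 208.50782702495678], [0.0, 0.0, 1.0]] [[-0.7432, -0.669, 0.0071, 0.4213], [0.4333, -0.4732, 0.7671, -0.3434], [-0.5098, 0.5732, 0.6415, -0.8053], [0.0, 0.0, 0.0, 1.0]] ['color', 'K', 'camera_from_world']
lamp [([329.0, 183.0, 29.0, 50.0], 0.73), ([186.0, 140.0, 132.0, 132.0], 0.36)]
lamp_tab [([329.0, 176.0, 33.0, 56.0], 0.57)]
rail [([184.0, 141.0, 137.0, 130.0], 0.75)]
white_band [([185.0, 142.0, 135.0, 130.0], 0.7)]
mark []
heatsink [([222.0, 276.0, 59.0, 64.0], 0.91)]
board [([224.0, 277.0, 60.0, 63.0], 0.62)]
jig [([224.0, 303.0, 56.0, 40.0], 0.79), ([149.0, 342.0, 81.0, 48.0], 0.71)]
wrist [[319.81291190918205, 0.0, 279.0879175851734], [0.0, 319.81291190918205, 208.65909583696336], [0.0, 0.0, 1.0]] [[0.3661, -0.9306, -0.0008, -0.6253], [0.8967, 0.353, -0.2673, 0.0344], [0.249, 0.0971, 0.9636, -0.3795], [0.0, 0.0, 0.0, 1.0]] ['color', 'K', 'camera_from_world']
lamp []
lamp_tab []
rail []
white_band []
mark []
heatsink []
board []
jig []
1.35 [ 8.26475617e-01 -5.62972515e-01  3.72019863e-05  1.85444129e-05]
```

View pics/scene0.png

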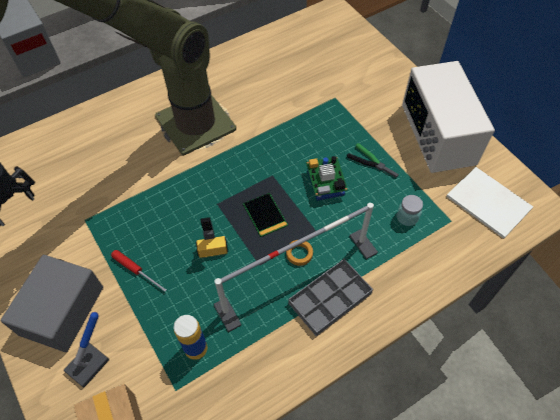

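View pics/side0.png

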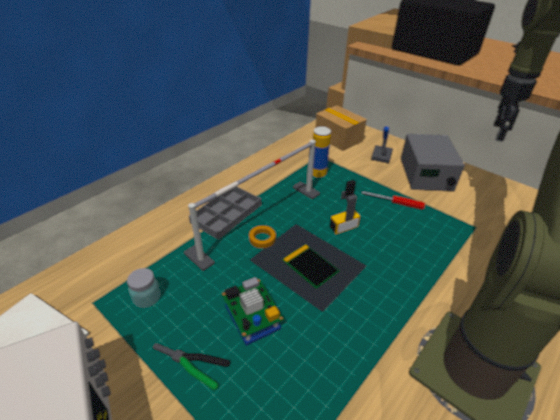

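```bash
python3 - <<'E'
import cv2
a=cv2.imread('pics/scene0.png')[130:340,170:420]; cv2.imwrite('pics/scene0z.png',cv2.resize(a,None,fx=3,fy=2.8,interpolation=2)[:600,:750])
a=cv2.imread('pics/side0.png')[120:360,130:390]; cv2.imwrite('pics/side0z.png',cv2.resize(a,(780,600),interpolation=2))
E
```

```text
(no output)
```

View pics/scene0z.png

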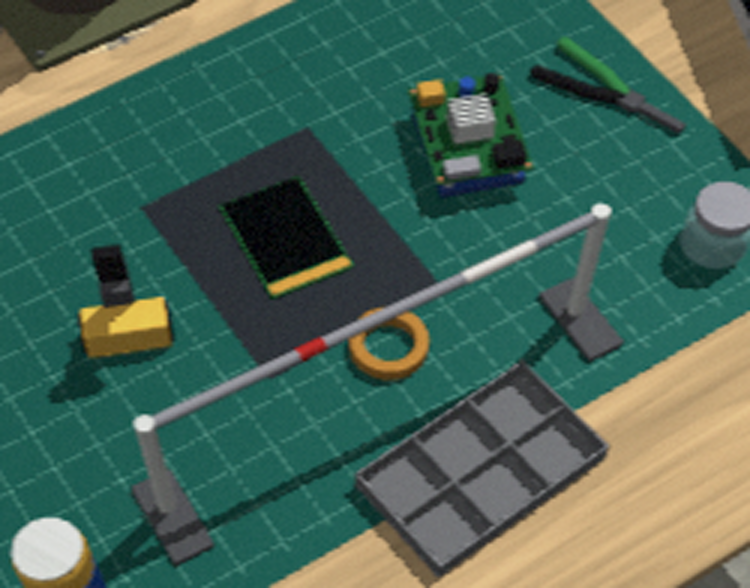

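View pics/side0z.png

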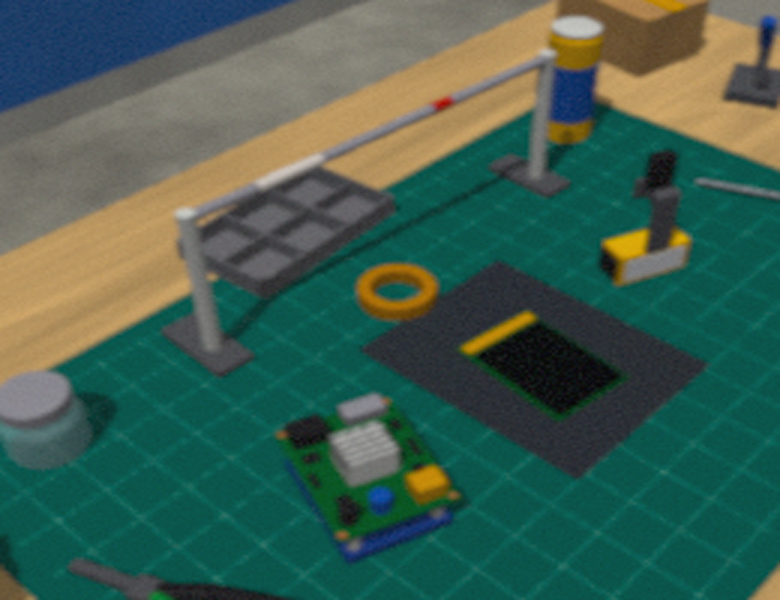

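```bash
cat > h.py <<'E'
from workcell import *
import numpy as np, cv2
from scipy.spatial.transform import Rotation as R
from scipy.optimize import least_squares
def proj(r,P):
    P=np.atleast_2d(P); T=r["camera_from_world"]; c=P@T[:3,:3].T+T[:3,3]
    x=np.c_[c[:,0],-c[:,1],-c[:,2]]@r["K"].T
    return x[:,:2]/x[:,2:]
def ray(r,uv):
    T=r["camera_from_world"]; d=np.linalg.inv(r["K"])@[uv[0],uv[1],1]; d=np.array([d[0],-d[1],-d[2]])
    return -T[:3,:3].T@T[:3,3], T[:3,:3].T@d
def onz(r,uv,z):
    o,d=ray(r,uv); return o+d*(z-o[2])/d[2]
def tri(obs):
    A=np.zeros((3,3));b=np.zeros(3)
    for r,uv in obs:
        o,d=ray(r,uv); d=d/np.linalg.norm(d); M=np.eye(3)-np.outer(d,d); A+=M;b+=M@o
    p=np.linalg.solve(A,b); return p,[np.round(proj(r,p)[0]-uv,1) for r,uv in obs]
def save(r,name,crop=None,s=1):
    a=r["color"][:,:,::-1].copy()
    if crop: x,y,w,h=crop; a=a[y:y+h,x:x+w]
    cv2.imwrite(f"pics/{name}.png",cv2.resize(a,None,fx=s,fy=s,interpolation=cv2.INTER_CUBIC))
E
python3 - <<'E'
from h import *
S=read_camera("scene");D=read_camera("side")
def redc(r,box):
    a=r["color"].astype(int);x,y,w,h=box
    m=(a[...,0]>110)&(a[...,1]<70)&(a[...,2]<80); k=np.zeros_like(m);k[y:y+h,x:x+w]=1
    v=np.argwhere(m&k); return v.mean(0)[::-1],len(v)
m1,n1=redc(S,(255,235,40,35)); m2,n2=redc(D,(260,145,40,30)); print(m1,n1,m2,n2)
print("mark",tri([(S,m1),(D,m2)]), onz(S,m1,.19),onz(D,m2,.19))
# rail ends (zoom coords)
e1=np.array([170+145/3,130+425/2.8]);e2=np.array([170+602/3,130+212/2.8])
f1=np.array([130+547/3,120+55/2.5]);f2=np.array([130+185/3,120+216/2.5])
print("endR",tri([(S,e1),(D,f1)]),"endL",tri([(S,e2),(D,f2)]), onz(S,e1,.196),onz(S,e2,.196))
w1=np.array([170+465/3,130+277/2.8]);w2=np.array([170+537/3,130+245/2.8])
print("white ends",onz(S,w1,.19),onz(S,w2,.19))
for cam,r,nm in((S,S,"scene"),(D,D,"side")):
  for q in ["lamp","lamp_tab","heatsink","board","jig"]:
    d=cut_out(nm,q)
    for x in d[:1]:
        v=np.argwhere(x["mask"]).mean(0)[::-1]; print(nm,q,x["box"],round(x["confidence"],2),v)
# heatsink top centre, tab top
print("hs top",tri([(S,(170+470/3,130+105/2.8)),(D,(130+363/3,120+437/2.5))]))
for n,p,z in [("hs",(170+470/3,130+103/2.8),.075)]: print(onz(S,p,z))
print("hsD",onz(D,(130+363/3,120+437/2.5),.075))
print("tab top",tri([(S,(170+107/3,130+252/2.8)),(D,(130+662/3,120+157/2.5))]))
# board corners in side (z=.043)
for p in [(282,433),(385,393),(458,497),(350,555)]: print("bc",onz(D,(130+p[0]/3,120+p[1]/2.5),.041))
for p in [(412,85),(507,75),(530,165),(440,185)]: print("bcS",onz(S,(170+p[0]/3,130+p[1]/2.8),.043))
# lamp head top corners scene z=.045
for p in [(80,310),(165,298),(172,335),(87,355)]: print("lampS",onz(S,(170+p[0]/3,130+p[1]/2.8),.045))
E
```

```text
[273.125 253.75 ] 40 [277.33333333 161.38888889] 18
mark (array([ 0.65206031, -0.09686008,  0.1926748 ]), [array([-0.5, -0.1]), array([-0.4,  0.1])]) [ 0.65171075 -0.09533969  0.19      ] [ 0.65414581 -0.1009914   0.19      ]
endR (array([ 0.64498438, -0.24808718,  0.19337812]), [array([-0.6, -0.2]), array([-0.5,  0.1])]) endL (array([0.67105317, 0.19173299, 0.19355604]), [array([-0.6, -0. ]), array([-0.6,  0. ])]) [ 0.64735985 -0.24754787  0.196     ] [0.67293098 0.19168257 0.196     ]
white ends [0.66308775 0.05381695 0.19      ] [0.66870314 0.1255661  0.19      ]
scene lamp [244.2, 192.4, 42.3, 44.4] 0.74 [265.20164986 214.03574702]
scene lamp_tab [196.9, 219.2, 33.6, 38.5] 0.66 [210.69300518 241.02849741]
scene heatsink [307.4, 157.0, 41.6, 36.6] 0.98 [326.75699301 175.42832168]
scene board [311.5, 157.7, 33.3, 37.8] 0.9 [326.52009844 175.52912223]
side lamp [330.6, 181.5, 27.0, 54.6] 0.98 [345.71875 211.3075 ]
side lamp_tab [330.4, 180.3, 34.0, 52.4] 0.95 [345.97919217 210.81884945]
side heatsink [220.8, 273.9, 60.5, 64.8] 0.63 [250.71229698 306.06960557]
side board [222.3, 277.
[... 168 characters left out ...]
, [array([-0., -0.]), array([-0.,  0.])])
[0.43603483 0.2279005  0.075     ]
hsD [0.44691195 0.21847047 0.075     ]
tab top (array([ 0.45933215, -0.18434083,  0.16621483]), [array([-0.1, -0. ]), array([-0.1,  0. ])])
bc [0.51696927 0.24091333 0.041     ]
bc [0.4904512  0.15062737 0.041     ]
bc [0.36688281 0.19992939 0.041     ]
bc [0.38596452 0.29442238 0.041     ]
bcS [0.36425226 0.2076129  0.043     ]
bcS [0.40630722 0.29834218 0.043     ]
bcS [0.51776325 0.24625965 0.043     ]
bcS [0.49009627 0.15598497 0.043     ]
lampS [ 0.4320978  -0.21582398  0.045     ]
lampS [ 0.46345935 -0.14178025  0.045     ]
lampS [ 0.50413001 -0.15739023  0.045     ]
lampS [ 0.48095442 -0.2345585   0.045     ]
```

```bash
cat >> h.py <<'E'
def down(deg):
    a=np.radians(deg);c,s=np.cos(a),np.sin(a)
    return R.from_matrix(np.array([[c,s,0],[s,-c,0],[0,0,-1]])).as_quat()
E
python3 - <<'E'
from h import *
from workcell import read_camera
r=read_camera("wrist"); T=r["camera_from_world"]; o=-T[:3,:3].T@T[:3,3]
Rt=R.from_quat(current_eef_rot()).as_matrix(); print("cam in tool",Rt.T@(o-current_position()),"look",Rt.T@(-T[2,:3]))
for p,z in [((.459,-.184),.32),((.443,.223),.25),((.652,-.097),.23)]:
    for a in (69,-111,84,-96): 
        j=solve_ik([*p,z],down(a)); print(p,a,None if j is None else np.round(j,2))
E
```

```text
cam in tool [ 0.00059072 -0.06822636 -0.12109399] look [-9.43371855e-04  2.67237071e-01  9.63630353e-01]
(0.459, -0.184) 69 [ 0.85  0.55 -0.9   1.84  0.5   1.    0.95]
(0.459, -0.184) -111 [ 0.27  0.43  0.03  1.87 -0.02  0.85 -1.63]
(0.459, -0.184) 84 [ 0.89  0.57 -0.97  1.84  0.55  1.03  1.16]
(0.459, -0.184) -96 [ 0.33  0.43 -0.06  1.86  0.03  0.85 -1.43]
(0.443, 0.223) 69 [-0.03  0.65 -0.87  1.93  0.65  0.87 -0.04]
(0.443, 0.223) -111 [-0.64  0.53  0.13  1.96 -0.11  0.66 -2.38]
(0.443, 0.223) 84 [ 0.01  0.67 -0.95  1.93  0.7   0.91  0.17]
(0.443, 0.223) -96 [-0.59  0.53  0.05  1.96 -0.04  0.66 -2.19]
(0.652, -0.097) 69 [ 0.45  0.85 -0.76  1.46  0.63  1.08  0.77]
(0.652, -0.097) -111 [ 0.03  0.76  0.09  1.49 -0.08  0.9  -1.79]
(0.652, -0.097) 84 [ 0.48  0.88 -0.84  1.46  0.69  1.12  0.98]
(0.652, -0.097) -96 [ 0.07  0.76  0.01  1.48 -0.01  0.9  -1.59]
```

```bash
python3 - <<'E'
from h import *
move_pose([.459,-.184,.30],down(-111))
r=read_camera("wrist"); save(r,"w1"); np.savez("w1.npz",**r)
for q in ["lamp","lamp_tab"]:
    for x in cut_out("wrist",q)[:2]: print(q,x["box"],x["confidence"],np.argwhere(x["mask"]).mean(0)[::-1])
print(current_time_s(),current_position(),proj(r,[.459,-.184,.15]))
E
```

```text
lamp [242.3, 157.0, 74.7, 55.7] 0.85 [281.13277311 181.28168067]
lamp_tab [248.1, 153.2, 69.7, 60.7] 0.57 [281.10972316 181.04557731]
3.8417 [ 0.45875006 -0.18499282  0.29991283] [[277.93986995 201.31080568]]
```

View pics/w1.png

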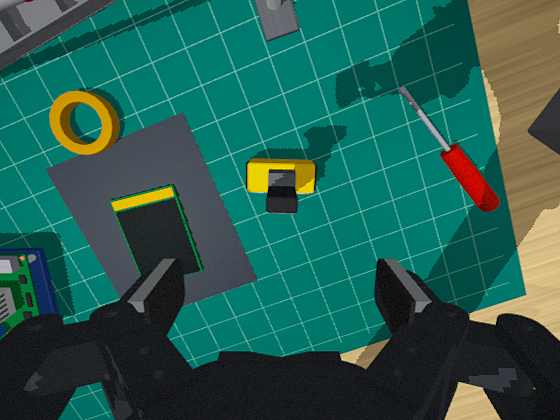

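```bash
python3 - <<'E'
from h import *
r=dict(np.load("w1.npz")); save(r,"w1z",(232,140,100,80),7)
E
```

```text
(no output)
```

View pics/w1z.png

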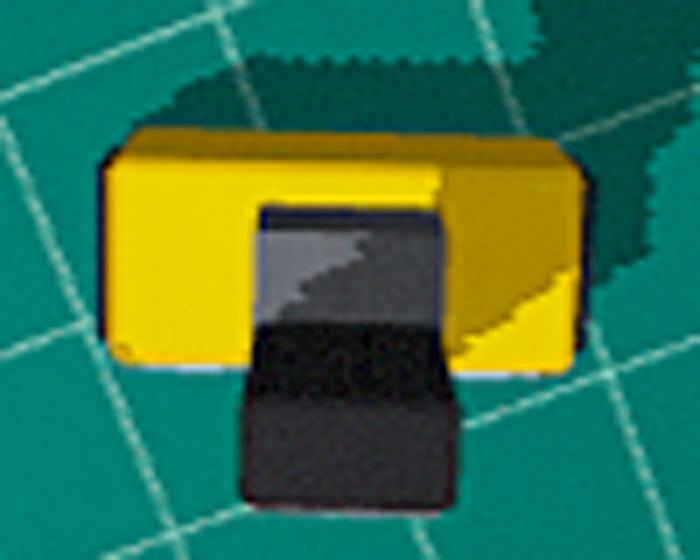

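```bash
python3 - <<'E'
from h import *
r=dict(np.load("w1.npz")); f=lambda x,y,z:onz(r,(232+x/7,140+y/7),z)
print("tab",f(350,454,.17)); 
c=[f(242,400,.17),f(458,400,.17),f(458,508,.17),f(242,504,.17)]
for p in c:print(p)
print("w",np.linalg.norm(c[0]-c[1]),np.linalg.norm(c[1]-c[2]))
h=[f(105,165,.045),f(583,168,.045),f(578,375,.045),f(110,365,.045)]
print(np.mean(h,0)); 
for a,b in((0,1),(3,2)):
    d=h[a]-h[b]; print(np.linalg.norm(d),np.degrees(np.arctan2(d[1],d[0])))
E
```

```text
tab [ 0.45974135 -0.18789432  0.17      ]
[ 0.47023157 -0.17858041  0.17      ]
[ 0.46127728 -0.20181013  0.17      ]
[ 0.44911    -0.19733353  0.17      ]
[ 0.45863673 -0.17397121  0.17      ]
w 0.02489576738875587 0.012964668844469075
[ 0.45905603 -0.18774348  0.045     ]
0.0802207732362777 68.56130789325492
0.08051846806976455 67.66689932832779
```

```bash
python3 - <<'E'
from h import *
q=down(-111.7)
move_pose([.4596,-.1878,.23],q)
g=movel([.4596,-.1878,.157],vel=.1,guard=8); print(g,current_position(),current_ft_force())
move_gripper(.01); print(current_finger_gap(),current_ft_force())
r=read_camera("wrist"); save(r,"w2")
movel([.4596,-.1878,.2735],vel=.15); print(current_ft_force(),current_torque(),current_time_s())
r=read_camera("side"); save(r,"s2",(250,80,200,180),3)
E
```

```text
False [ 0.46015691 -0.18800069  0.15772802] [-0.26169627 -0.59152469  0.59912183]
0.024846338561834352 [0.71895512 1.14479929 3.27578208]
[-0.48373519  0.18616369 -3.29219926] [ 0.05056541  0.04595236 -0.03546407] 6.6583
```

View pics/w2.png

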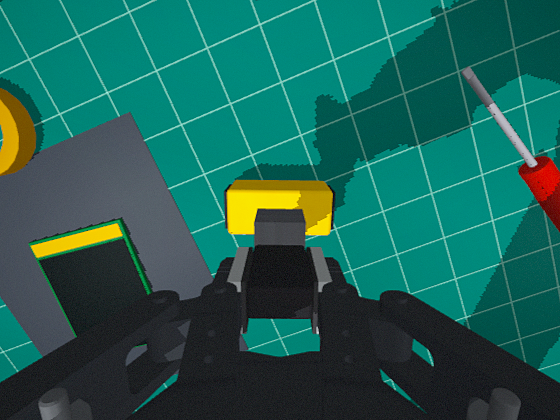

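View pics/s2.png

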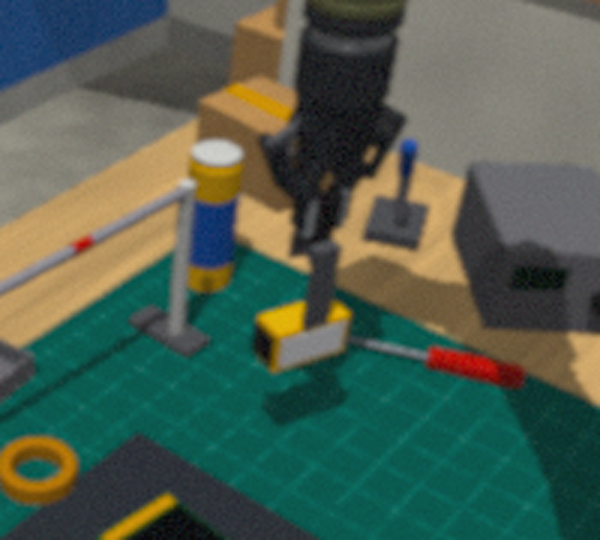

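```bash
python3 - <<'E'
from h import *
movel([.591,.094,.273],down(-93.4),vel=.2)
r=read_camera("wrist"); save(r,"w3",s=1.4); np.savez("w3.npz",**r)
print(current_position(),current_time_s(),current_torque())
E
```

```text
[0.59074304 0.09250485 0.27305748] 8.4667 [ 0.03440591  0.0119239  -0.0248792 ]
```

View pics/w3.png

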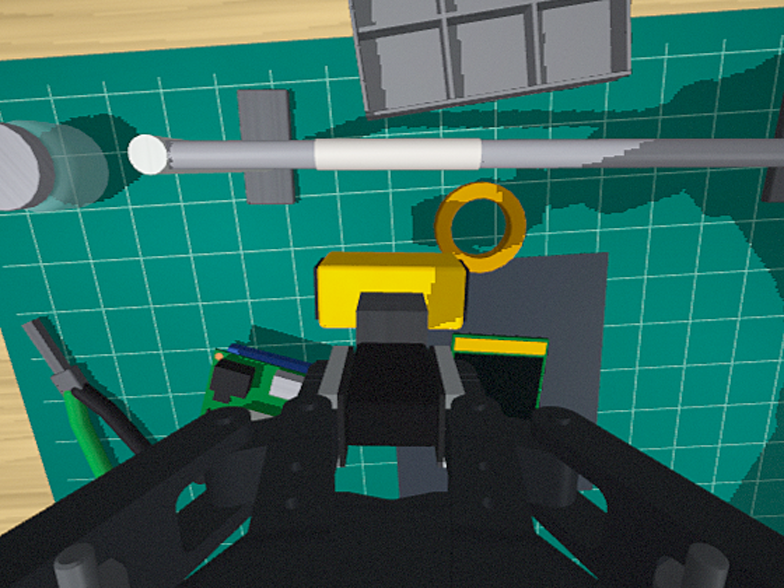

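```bash
python3 - <<'E'
from h import *
r=dict(np.load("w3.npz")); a=r["color"].astype(int)
g=a[...,1]-a[...,0]
cs=[];
for c in list(range(215,345,5))+list(range(350,400,5)):
    col=a[85:135,c]; rail=(np.abs(col[:,0]-col[:,1])<25)&(col[:,0]>70); w=np.where(rail)[0]
    if len(w): cs.append((c,85+(w[0]+w[-1])/2,w[-1]-w[0]+1))
print([(c,float(m),int(n)) for c,m,n in cs][::4])
cs=[x for x in cs if 17<=x[2]<=22]
p=np.polyfit([x[0] for x in cs],[x[1] for x in cs],1); print(p)
row=int(np.polyval(p,285)); print(a[row,215:235].sum(1)//3,a[row,335:355].sum(1)//3)
P=[onz(r,(c,np.polyval(p,c)),.19) for c in (225.,284.5,344.3,420.)]
for x in P:print(x)
d=P[0]-P[-1]; print("yaw",np.degrees(np.arctan2(d[1],d[0])),np.linalg.norm(P[0]-P[2]))
for x,y in[(356,294),(430,294),(428,340),(354,338)]: pass
E
```

```text
[(215, 109.5, 20), (235, 109.5, 22), (255, 110.0, 23), (275, 109.5, 22), (295, 109.5, 22), (315, 109.5, 22), (335, 109.5, 22), (360, 109.5, 20), (380, 109.5, 20)]
[-9.14943845e-17  1.09500000e+02]
[189 188 188 189 187 189 189 188 185 204 234 238 237 234 236 236 237 236
 237 235] [233 234 233 234 234 234 235 237 226 190 183 186 185 185 184 184 185 184
 185 184]
[0.66697779 0.12050379 0.19      ]
[0.6647492  0.08429544 0.19      ]
[0.662509   0.04789853 0.19      ]
[0.65967263 0.00181556 0.19      ]
yaw 86.47793698860163 0.07274266145489419
```

```bash
python3 - <<'E'
from h import *
q=down(-93.5)
print(current_position())
movel([.591,.0888,.275],q,vel=.1)
print(movel([.6647,.0843,.275],q,vel=.1,guard=10)); pause(.2)
print(current_position(),current_time_s(),current_ft_force(),R.from_quat(current_eef_rot()).as_matrix()[:,0])
for n in("wrist","side","scene"):
    r=read_camera(n); np.savez(n+"4.npz",**r)
    save(r,n+"4",None if n=="wrist" else ((170,80,130,130) if n=="side" else (260,150,130,130)),1.4 if n=="wrist" else 4)
E
```

```text
[0.59074304 0.09250485 0.27305748]
False
[0.66425672 0.0844484  0.27517452] 9.8083 [ 0.12178298  0.45269087 -2.21359908] [-6.07865242e-02 -9.98150786e-01 -7.67469420e-05]
```

View pics/wrist4.png

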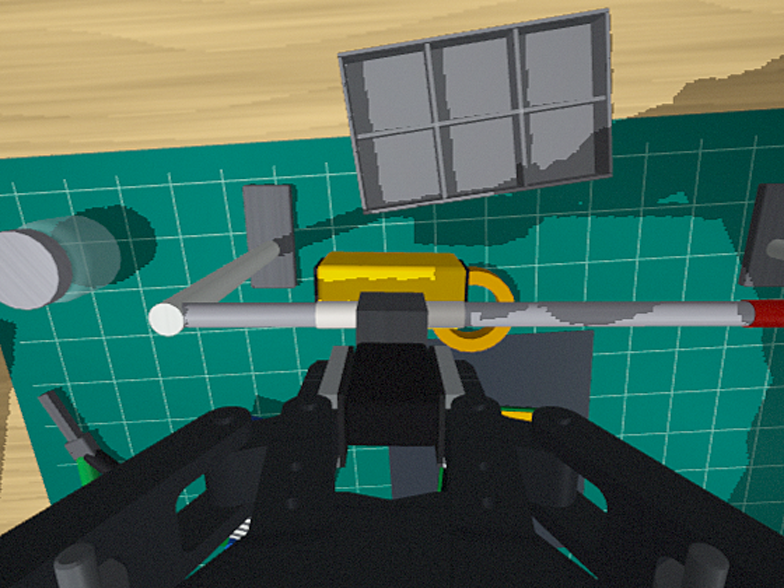

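View pics/side4.png

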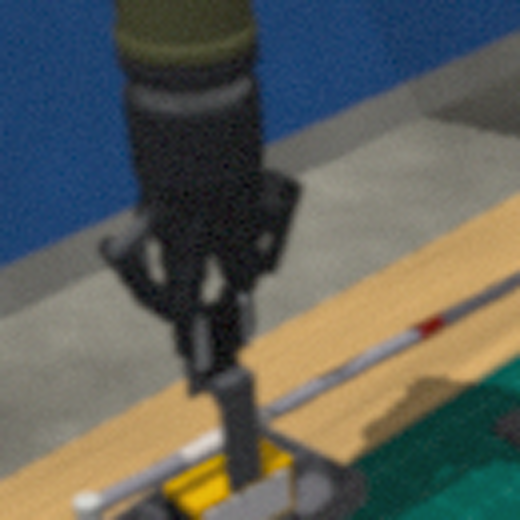

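View pics/scene4.png

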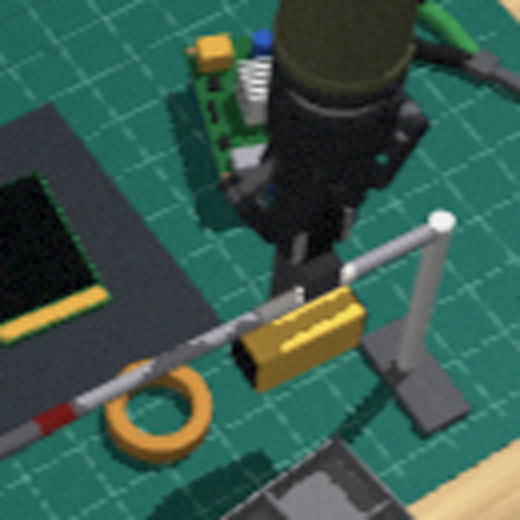

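```bash
python3 - <<'E'
from h import *
r3=dict(np.load("w3.npz"));r4=dict(np.load("wrist4.npz"));a=r4["color"].astype(int)
cs=[]
for c in list(range(150,225,5))+list(range(420,520,5)):
    col=a[195:255,c]; rail=(np.abs(col[:,0]-col[:,1])<25)&(col[:,0]>60); w=np.where(rail)[0]
    if len(w): cs.append((c,195+(w[0]+w[-1])/2,w[-1]-w[0]+1))
print([(c,float(m),int(n)) for c,m,n in cs][::4])
row=225; print(a[row,215:235].sum(1)//3, a[222,325:345].sum(1)//3)
for u in (225.7,333,532): print(onz(r4,(u,224.6),.19))
print(tri([(r3,(224.8,109.5)),(r4,(225.7,224.6))]))
E
```

```text
[(150, 214.5, 38), (170, 214.0, 39), (190, 214.0, 39), (210, 213.5, 38), (425, 224.0, 17), (445, 224.0, 17), (465, 224.0, 17), (485, 223.5, 18), (505, 223.5, 18)]
[180 178 176 177 178 178 178 179 177 181 211 231 227 227 227 227 227 226
 226 225] [151 153 151 153 151 154 146 123 107 109 110 106 104 104 102 101 104 105
 108 107]
[0.66630109 0.12050948 0.19      ]
[0.66189178 0.0478061  0.19      ]
[ 0.6537206  -0.08692551  0.19      ]
(array([0.66690277, 0.12023676, 0.19185944]), [array([0.2, 0. ]), array([-0.1,  0. ])])
```

```bash
python3 - <<'E'
from h import *
q=down(-93.5)
movel([.6645,.0843,.245],q,vel=.1,guard=8); pause(.1); print(current_position(),current_ft_force())
g=movel([.6645,.0843,.230],q,vel=.03,guard=4); pause(.1)
print(g,current_position(),current_ft_force(),current_torque(),current_time_s())
r=read_camera("wrist"); save(r,"w5",s=1.4); np.savez("w5.npz",**r)
r=read_camera("scene"); save(r,"sc5",(200,180,190,130),4)
E
```

```text
[0.66512601 0.08437947 0.2457805 ] [ 0.44711738 -0.42855912 -2.82012435]
True [0.66439312 0.08443902 0.23656694] [-0.66089475  0.68634038  5.24614556] [0.01719194 0.32243514 0.03309911] 10.9833
```

View pics/w5.png

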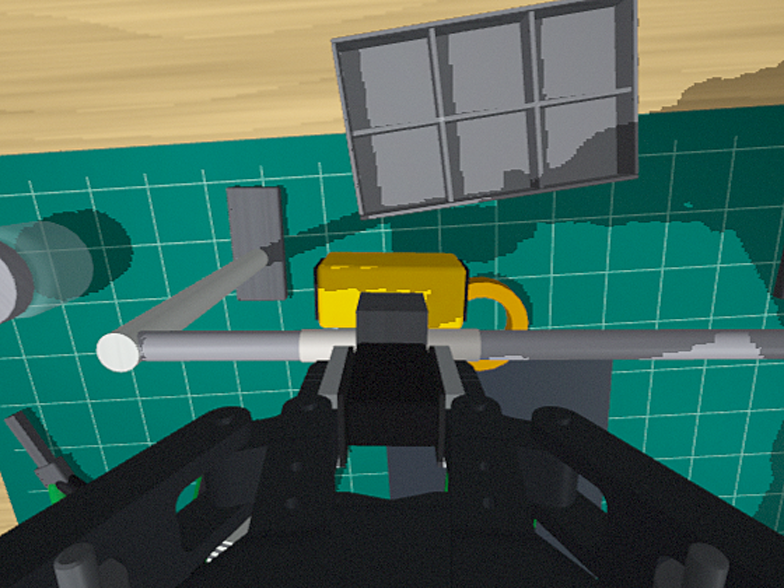

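View pics/sc5.png

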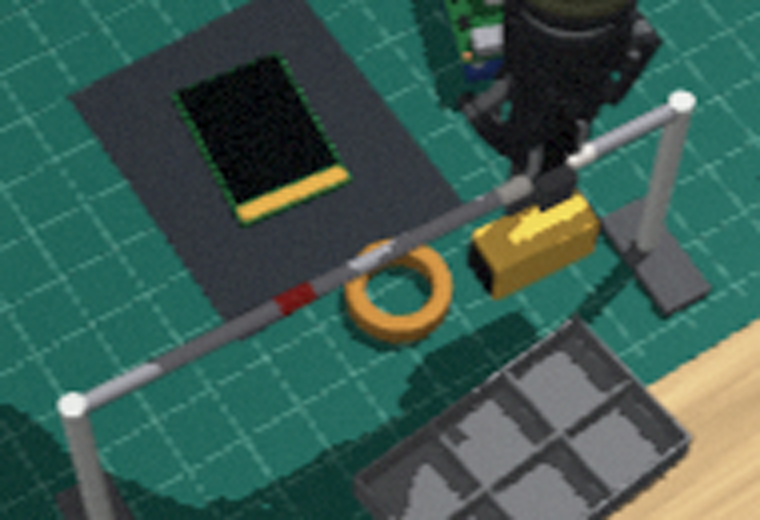

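```bash
python3 - <<'E'
from h import *
q=down(-93.5)
X=lambda y:.6644+.0612*(y-.0844)
for y in (.06,0.0,-.055):
    g=movel([X(y),y,.2368],q,vel=.06,guard=20); print(g,current_position(),current_ft_force())
    if g: break
r=read_camera("wrist"); save(r,"w6",s=1.4); np.savez("w6.npz",**r); print(current_time_s())
a=r["color"].astype(int); m=(a[...,0]>90)&(a[...,1]<60)&(a[...,2]<60); m[:200]=0;m[280:]=0; v=np.argwhere(m)
print(v.mean(0),v.min(0),v.max(0),len(v))
E
```

```text
False [0.66279585 0.05727451 0.23665301] [-1.23827149 -3.39971278  1.51691527]
False [ 6.59269613e-01 -2.33360962e-04  2.36775253e-01] [ 1.58742998 -1.07725196 -1.24898525]
False [ 0.65589216 -0.05548265  0.23683874] [ 1.75159264 -0.99464206 -1.51948935]
13.9083
[244.86633663 356.54455446] [202 202] [256 379] 1010
```

View pics/w6.png

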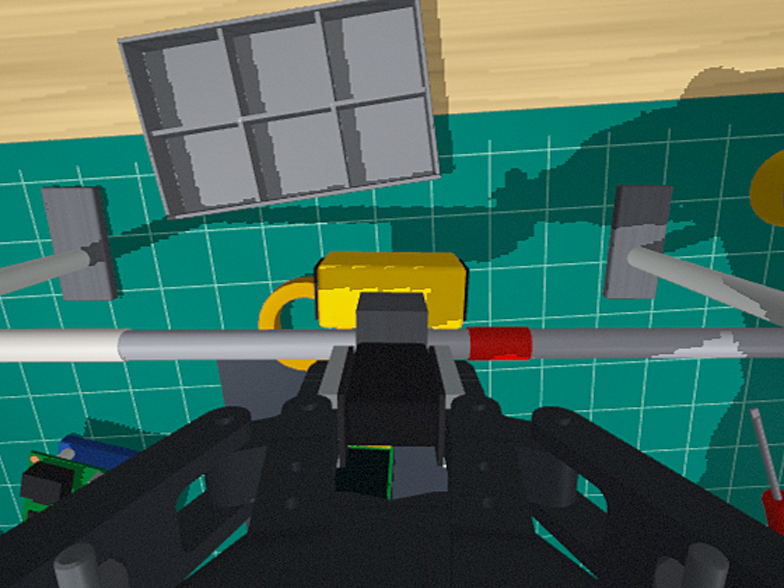

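```bash
python3 - <<'E'
from h import *
r=dict(np.load("w6.npz"))
print(onz(r,(357.5,245.7),.19),onz(r,(335.7,245.7),.19),onz(r,(379.5,245.7),.19),onz(r,(280,245.7),.19))
q=down(-93.5)
X=lambda y:.6559+.0612*(y+.0555)
y=-.098
g=movel([X(y),y,.2368],q,vel=.06,guard=20); pause(.2); print(g,current_position(),current_ft_force(),current_torque())
r=read_camera("wrist"); save(r,"w7",(150,150,260,150),3);np.savez("w7.npz",**r);print(current_time_s())
r=read_camera("scene"); save(r,"sc7",(200,180,190,130),4)
E
```

```text
[ 0.65330174 -0.09973744  0.19      ] [ 0.65405303 -0.08748309  0.19      ] [ 0.65254353 -0.11210452  0.19      ] [ 0.65597254 -0.05617398  0.19      ]
False [ 0.65336535 -0.09807544  0.23688794] [ 1.59632646 -1.97918884 -0.46157517] [-0.43893893 -0.40636894 -0.02304329]
15.025
```

View pics/w7.png

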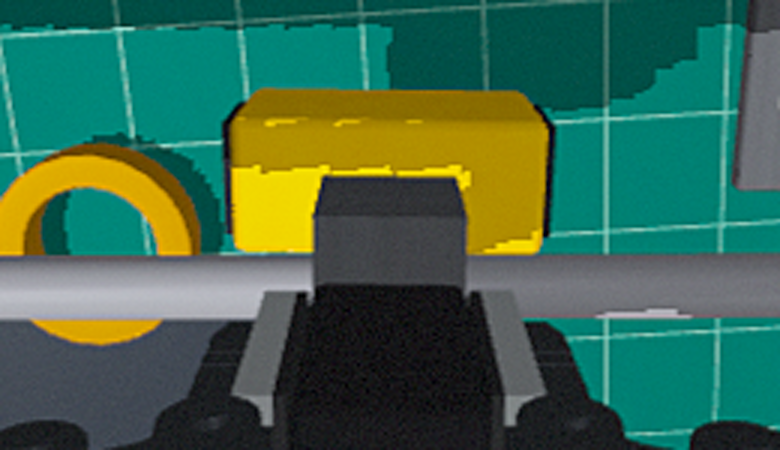

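View pics/sc7.png

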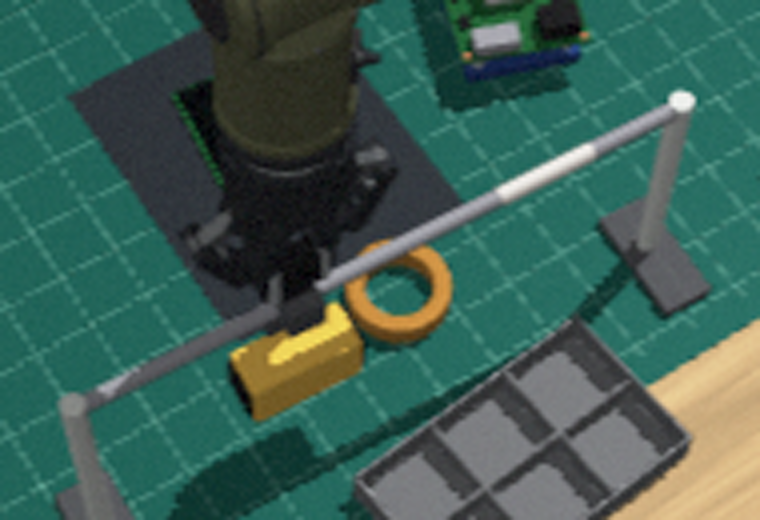

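```bash
python3 - <<'E'
from h import *
q=down(-93.5)
move_gripper(.05); pause(.2)
p=current_position()
movel([p[0],p[1],.33],q,vel=.15,guard=10); pause(.1)
r=read_camera("wrist"); save(r,"w8",(130,130,300,200),2.6);np.savez("w8.npz",**r);print(current_time_s(),current_position())
for n,c in (("scene",(200,180,190,130)),("side",(220,90,150,150))):
    r=read_camera(n); save(r,n+"8",c,4)
E
```

```text
16.5583 [ 0.65253959 -0.09774622  0.328572  ]
```

View pics/w8.png

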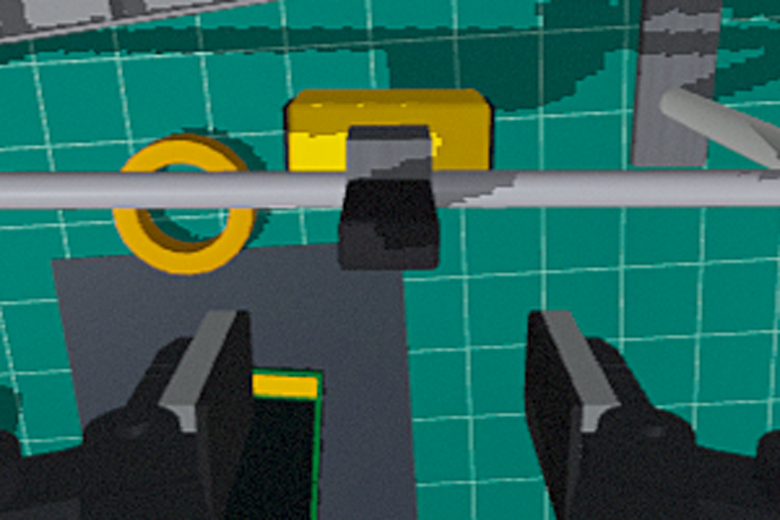

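View pics/side8.png

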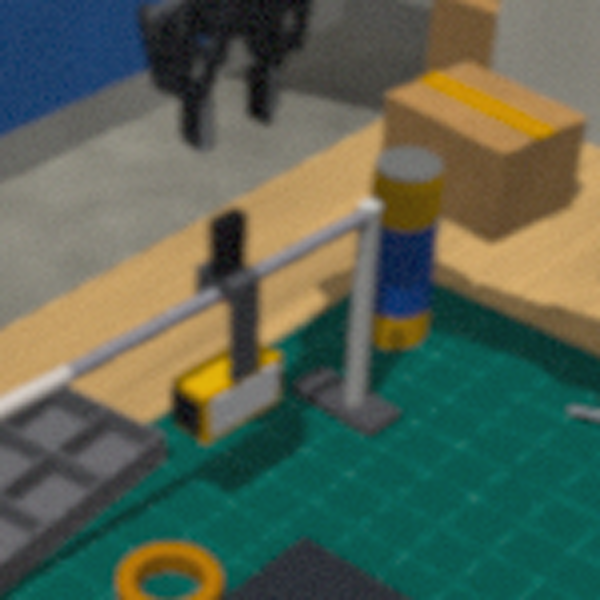

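View pics/scene8.png

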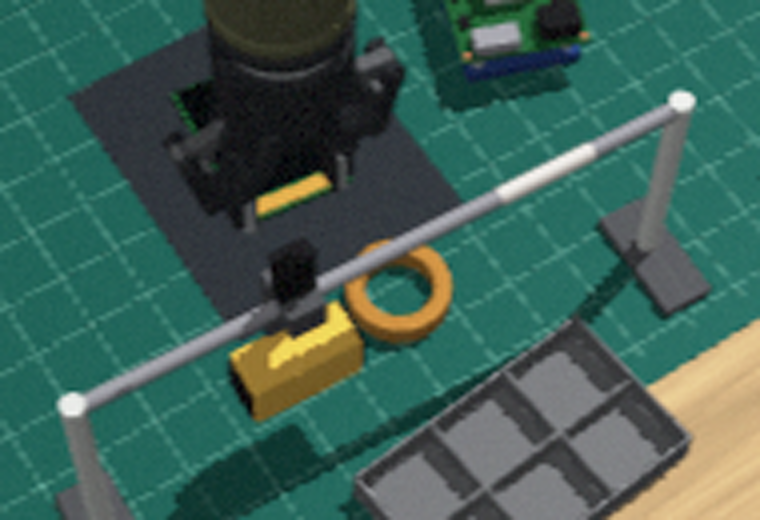

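```bash
python3 - <<'E'
from h import *
movel([.58,0,.32],down(-100),vel=.25)
move_gripper(.085)
move_pose([.445,.223,.22],down(-112)); pause(.1)
r=read_camera("wrist"); save(r,"w9",s=1.4);np.savez("w9.npz",**r);print(current_time_s(),current_position())
E
```

```text
18.975 [0.44642158 0.22185148 0.2204236 ]
```

View pics/w9.png

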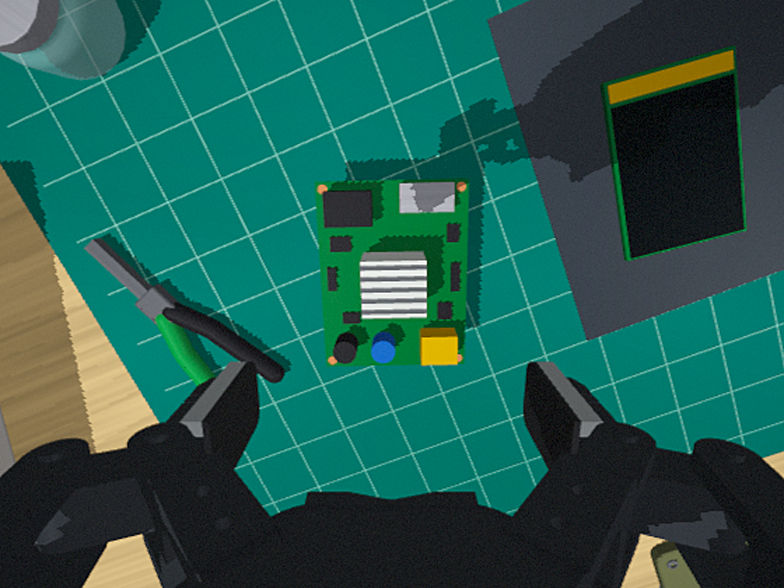

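```bash
python3 - <<'E'
from h import *
r=dict(np.load("w9.npz")); save(r,"w9z",(220,120,125,150),4)
f=lambda x,y,z:onz(r,(x/1.4,y/1.4),z)
h=[f(360,262,.075),f(427,260,.075),f(427,318,.075),f(362,319,.075)]
print("hs",np.mean(h,0),[np.linalg.norm(h[i]-h[(i+1)%4]) for i in range(4)])
b=[f(318,182,.043),f(467,179,.043),f(465,363,.043),f(329,366,.043)]
print("b",np.mean(b,0),[np.linalg.norm(b[i]-b[(i+1)%4]) for i in range(4)])
for d in (b[0]-b[1],b[3]-b[2],b[1]-b[2],b[0]-b[3],h[0]-h[1],h[3]-h[2]): print(np.degrees(np.arctan2(d[1],d[0])))
E
```

```text
hs [0.44203985 0.2217227  0.075     ] [np.float64(0.040640641147887575), np.float64(0.03705655002511037), np.float64(0.0408353214059394), np.float64(0.036487858684399056)]
b [0.44200806 0.2209389  0.043     ] [np.float64(0.09649950428707492), np.float64(0.12918877796806758), np.float64(0.0985415987526306), np.float64(0.12966264289163962)]
68.95518689392932
69.2385892139945
-20.21184816410188
-21.11675670325277
69.58864742532677
68.78749685304713
```

View pics/w9z.png

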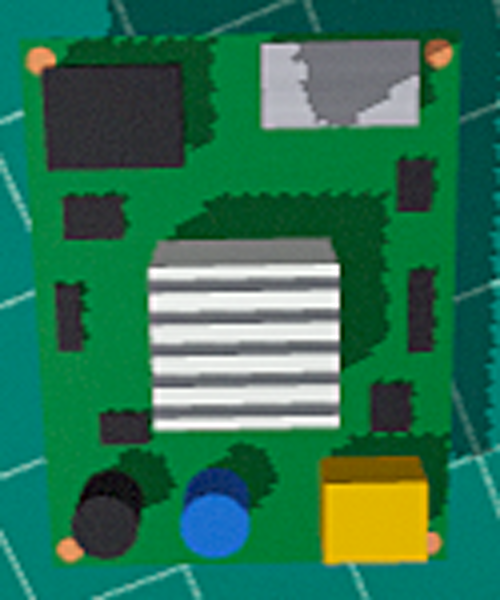

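```bash
python3 - <<'E'
from h import *
q=down(-111)
move_pose([.442,.2215,.13],q)
g=movel([.442,.2215,.0685],q,vel=.08,guard=8); pause(.2); print(g,current_position(),current_ft_force())
r=read_camera("wrist"); save(r,"w10",s=1.4)
if not g:
    move_gripper(.02); pause(.2); print(current_finger_gap(),current_ft_force(),current_torque(),current_position(),current_time_s())
    r=read_camera("wrist"); save(r,"w11",s=1.4)
E
```

```text
False [0.4422621  0.22164372 0.06893386] [0.67682988 0.37452571 0.4781001 ]
0.03899516465502535 [-0.09214033 -0.63298097  4.91877371] [-0.042476    0.15064402  0.05868792] [0.44204225 0.22155888 0.06877435] 21.2833
```

View pics/w11.png

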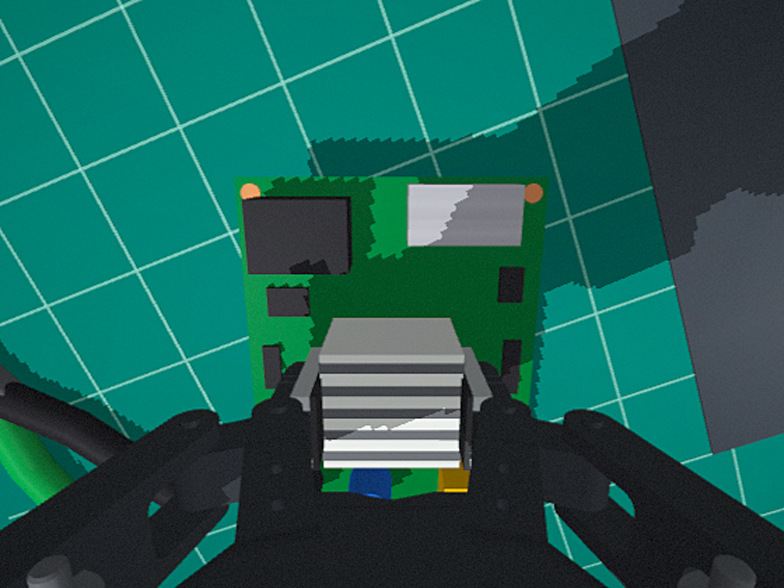

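```bash
python3 - <<'E'
from h import *
q=down(-111)
movel([.442,.2215,.15],q,vel=.08); pause(.1); print(current_ft_force(),current_torque(),current_finger_gap())
r=read_camera("side"); save(r,"s12",(170,200,190,150),4)
movel([.5036,-.0888,.1487],down(-93.5),vel=.12); pause(.3)
movel([.5036,-.0888,.1487],down(-93.5),vel=.05); pause(.3)
print(current_position(),current_ft_force(),current_torque(),current_finger_gap(),current_time_s())
for n in("wrist","side","scene"):
    r=read_camera(n); np.savez(n+"13.npz",**r)
    save(r,n+"13",None if n=="wrist" else ((200,100,200,150) if n=="side" else (200,180,190,130)),1.4 if n=="wrist" else 4)
E
```

```text
[ 0.02576771 -0.12323322 -1.99523269] [ 0.06535335  0.02871531 -0.0087627 ] 0.03936505312179982
[ 0.50362465 -0.08881676  0.14872044] [-7.57281257e-04 -2.58075699e-01 -2.30176333e+00] [-0.00324664 -0.03986368 -0.00256253] 0.039563333624983724 26.2833
```

View pics/wrist13.png

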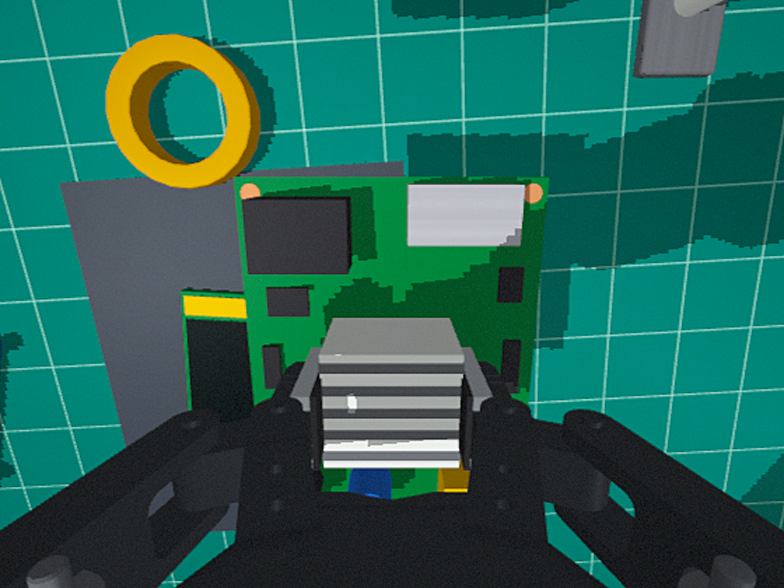

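View pics/side13.png

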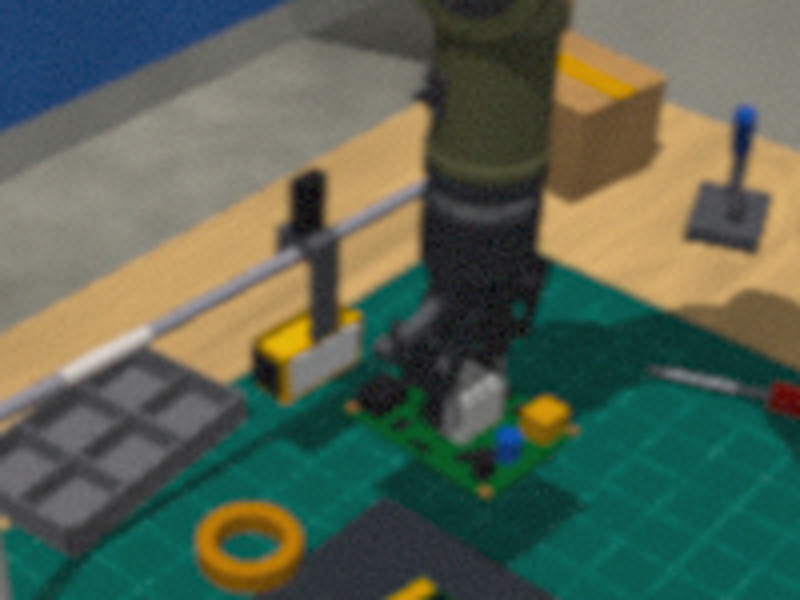

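View pics/scene13.png

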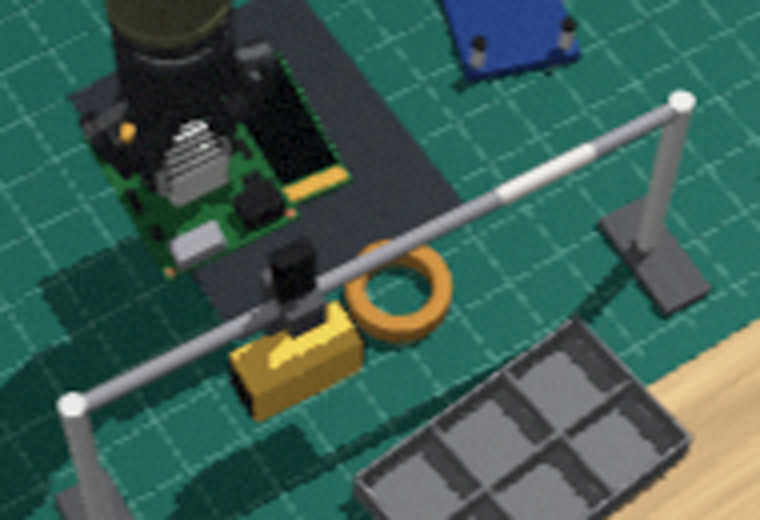

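View pics/s12.png

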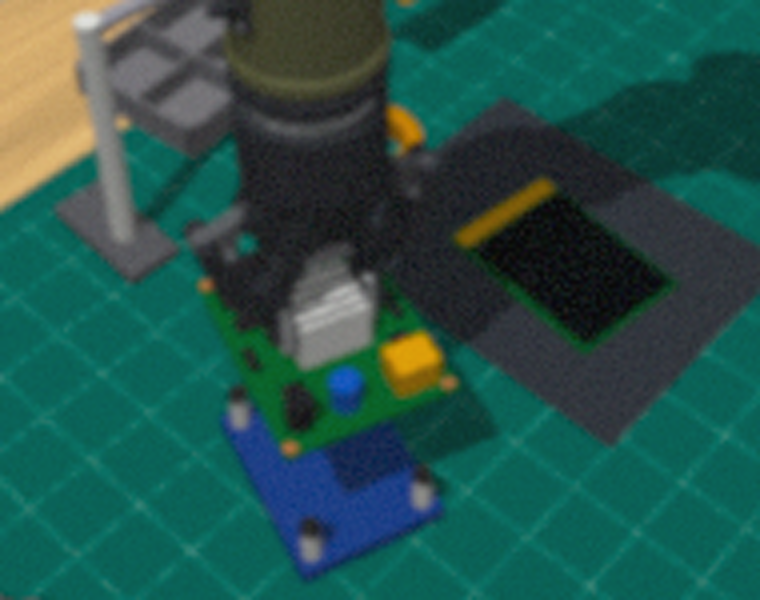

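```bash
python3 - <<'E'
from h import *
print(R.from_quat(current_eef_rot()).as_matrix()[:,2],np.abs(current_qd()).max(),current_position())
close_job()
E
```

```text
[-1.99128521e-06  5.58660544e-06 -1.00000000e+00] 0.0015383157074585318 [ 0.50360726 -0.08879834  0.14869574]
the job is handed in; nothing more can be done
```

I hooked the lamp onto the rail at the white stretch, slid it along to the red mark and let go. It hangs there with its white panel facing the robot. I then lifted the board off its jig by the heatsink and handed the job in with the board still held in front of the lamp, at about 26 s of the 64 s allowed.

**Lamp:** The last pictures show the hook covering the red band, and the lamp had not moved since I let go. The cameras disagreed by a few millimetres on where the mark's middle is: the wrist camera gave y ≈ -0.098 to -0.100 and the scene camera -0.095 to -0.097. I released at -0.098.

**Board:**
- **Position:** By the arm's own reading, the board is about 15 cm from the rail on the robot's side, centred on the mark, with its underside about 12 cm above the bench.
- **Level and still:** The tool points straight down, the wrist view of the board looks the same as before the lift, and the joints were at rest (0.0015 rad/s at most).

**Other things:** Nothing else appears to have moved in the pictures I looked at. I checked this by eye only, and the spray can, jar and pliers were out of view in the last ones. The highest force I printed at the wrist was about 5 N.

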